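# Shut the incense jar with one fingertip

### The job

The glass jar of incense cones on the tray has been left with its white lid flipped open. Without gripping anything, push the lid over and press it fully shut, then push the jar's steel clip over so that it lies flat on top of the lid. Do not pinch, lift or shove the jar out of its place, and leave the other things on the tray and the shelf undisturbed.

Things in the scene. Friction and masses are not known exactly. Their poses are not given: they have to be found in the camera images.
- jar: Clear glass jar, 90 mm across, 100 mm tall to the rim, 0.8 kg with its lid, loose, upright on the tray. Origin: centre of its underside. Axes: z up, +x from the middle to the lid's hinge, -x to the clip, y along both hinge pins. At yaw 0 the clip is on the robot's side, the lid's hinge on the far side; yaw is up to 0.85 rad either way. Over some 3 N sideways it slides or tips.
- lid (a joint): Angle of the lid in rad: 0 = shut, lying level on the rim; 1.57 = standing upright; 2.1 = its stop, leaning back away from the jar. It starts at 1.75 to 2.05. The hinge is stiff: the lid stays at any angle, and about 1 N at its free edge moves it, so it must be pushed all the way down.
- lid_hinge (a point): The lid's hinge pin, 52 mm from the jar's axis on the jar's +x side, 102 mm above the jar's underside. Its axes turn with the lid and equal the jar's axes when the lid is shut.
- lid_centre (a point): Middle of the lid, a flat white ceramic disc 92 mm across and 12 mm thick; this point lies midway in the thickness, 52 mm from the hinge pin. Axes turn with the lid: -x from the hinge to the free edge, z out of the outer face (up when shut). Shut, its upper face is 112 mm above the jar's underside.
- lid_edge (a point): The lid's free edge, the point farthest from its hinge (98 mm from the pin), midway in the thickness.
- clip (a joint): Angle of the clip in rad: 0 = lying level across the top of the shut lid, pointing to the middle of the jar; 1.57 = upright; 2.6 = its stop, leaning outward away from the jar. It starts at 1.85 to 2.4. Its hinge is stiff: it stays at any angle, and about half a newton at its end moves it.
- clip_hinge (a point): The clip's hinge pin, on two small steel posts on the jar's -x side, 54 mm from the jar's axis and 116 mm above the jar's underside. Axes turn with the clip.
- clip_mid (a point): Middle of the clip, a flat steel strip 24 mm wide, 3 mm thick and 51 mm long from its pin to its end; this point is 25 mm from the pin. Axes turn with the clip: x from pin to end, z out of the face that is uppermost when it lies on the lid (clip angle 0).
- clip_end (a point): The free, rolled end of the clip (roll 6 mm thick), 51 mm from its pin.
- tray: Grey hard silicone tray, fixed to the shelf, 250 x 330 mm, floor 6 mm thick, rim 12 mm high. Origin: centre of its underside, z up, x across its short side.
- incense_holder: White ceramic incense holder, 60 mm across, 50 mm tall, loose on the tray about 118 mm to one side of the tray's middle. Leave alone. Origin: centre of its underside.
- bangle: Black onyx bangle, flat ring 68 mm across, 12 mm high, loose on the tray about 118 mm to the other side of the tray's middle. Leave alone. Origin: centre of its underside.
- shoehorn: Folded aluminium shoehorn, 150 x 36 x 14 mm, lying on the shelf to the left or right of the tray. Leave alone. Origin: centre of its underside.
- small_jar: Small closed glass jar with a steel cap, 60 mm across, 80 mm tall, on the shelf beside the tray. Leave alone. Origin: centre of its underside.
- polish_tin: Flat round steel tin, 76 mm across, 24 mm high, on the shelf. Leave alone. Origin: centre of its underside.
- shoe_brush: Wooden shoe brush, 150 x 50 x 38 mm, on the shelf. Leave alone. Origin: centre of its underside.

How it is judged:
By the outcome, as a careful person would: the job done as asked, in the order asked, and still so for the second after the job is handed in, with the robot touching nothing.
It also fails if it takes over 48 s, if anything falls off the work surface, if the arm or the gripper's body presses on something with over 40 N, if the wrist force passes 120 N, or if a joint passes its speed limit or range.

### The arm

A 6-joint arm with a two-finger parallel gripper is mounted at the origin on the work surface. World frame = base frame: x ahead of the robot, y to its left, z up, the work surface at z = 0. Lengths are in m, angles in rad, forces in N, time in s.
With the tool pointing down it reaches from about 0.425 to 0.95 m from the base axis. Payload 14.7 kg.
Tool frame: the origin (TCP) lies on the mounting face of the last link; the fingertips stand 173 mm ahead of it and the grasp point (between the pads) lies 155 mm ahead of it; z points along the fingers, y is the direction in which the jaws open and shut (so a half turn about z gives the same grasp; the last joint's range is limited). The gripper opens to 85 mm and grips with 20 to 120 N. Pads are 22 mm wide; open, the fingers measure 114 mm over their backs; the gripper's body (76 mm by 85 mm) begins 54 mm behind the grasp point. The pads swing forward as they close: fully open they stand 13 mm farther back than shut.
Start: joints at [-0.047, 0.48, 1.596, -0, 1.065, -0.047], TCP at [0.65, 0, 0.405] pointing down, gripper open.
Joint ranges: [-2.75, 2.75], [-0.82, 2.05], [0.23, 2.67], [-1.56, 4.7], [0.09, 2.69], [-2.92, 2.92]. Speed limits (rad/s): [1.89, 1.89, 2.39, 3.01, 3.01, 3.01].

### API

Orientations are given as a 3x3 rotation matrix whose columns are the frame's x, y, z axes.
In Python, from bench import robot gives the robot as it stands. The module is installed in compiled form; this text tells all that it offers.
- The arm moves only by the tool arm_command, never from a script. Its arguments are lists of equal length, an entry for each row: "delta_pos": the shift along the tool's x, y, z scaled (see below), a list of three; "dr": the turn, a rotation vector about the tool's x, y, z scaled (see below), a list of three; "grip": the opening, from -1 (shut) to 1 (fully open). A call has 1 to 5 rows; each row is the pose to reach, as a shift and turn from the pose measured when the call began, along the tool's axes at that moment, turning the shorter way round; what a row does not reach only later rows make up. The controller multiplies each number of a shift by 0.12 m and each number of a turn by 180 degrees. A row lasts 1/12 s, in which the tool goes at most 41.7 mm and 7.16 degrees, less where a joint would pass 70% of its speed; a pose out of reach is approached as far as the arm can. A call with a number of a shift or a turn outside -1 to 1 is refused whole. A call with a gripper value outside its range is refused whole. The fingers move at their own pace and stop on an object; the grip force is fixed at half the most. Time passes only in rows, so rows that repeat a pose let the fingers close. It gives the time, the measured TCP pose, the force and the opening at its end, in the units of the state.
- robot.get_state(): the state, without advancing time (a new reading comes with each control period).
- robot.camera(name): name is "scene" or "side" or "wrist"; returns a dict with "pixels" (420x560x3 uint8, red, green, blue), "mtx" (3x3 intrinsics, pixels), "k1" (the pictures are not rectified: a ray, as slopes to the right and down, at radius r is drawn at 1 + k1 r^2 times it, then the intrinsics apply), "pose" (4x4, takes a point from camera to world coordinates); the wrist camera has in their place "tool_from_camera" (4x4, takes a point from camera to tool coordinates, whose origin is the TCP and whose axes are the flange's). Camera axes: x right, y down, z forward; pixel columns grow to the right and rows downward; lengths in m; the calibration is good to about 2 mm. A picture is of the moment at which its call begins: read the wrist's pose just before it. There is no depth.
- robot.sign_off(): hands the job in, once; it reports no verdict.
Trained networks look in a picture, given as the dict that the camera call returned (one of the last four; its "shot" number tells which), for a name from the list of things; names that differ only in an ending like _2 or _b are one class to them, and where a whole thing is asked for, a point or a joint stands for the part that bears it (a point fixed in the world has none). Each returns a list of dicts, best first, with "p" (0 to 1); they miss things now and then, are a little off and sometimes report something else, mostly with a low value. They report only what shows in the picture. A call takes as long as a camera call.
- robot.cut_out(picture, name): "mask" (420x560 bool, what is visible of it) and "rect" ([left, top, width, height] in pixels, round what is visible of it).
The state is a dict: "clock": time; "joints": joint angles; "qd": joint speeds; "joint_efforts": joint torques, N m; "ee_pos": TCP position; "orientation": TCP orientation; "ft_force": force on the tool from outside, world axes, zero at the start; "torque": the same for the moment, N m; "width": finger opening in m.
Only numpy, scipy, OpenCV 4.12 (cv2) and the standard library are available. Lean on these libraries where they do the work, as an engineer would, in place of code of your own. Each camera call takes 0.05 s, during which the arm holds its last target. There are 200 camera calls.

## Working session

There is one attempt and no reset: what is moved stays moved. The work goes in short steps, Python scripts to look and compute and a tool call to move; the robot and the scene stay as the last step left them, time stands still between calls to the robot, and variables do not carry over. Pictures are saved under pics/ and viewed, about 8 in all and at most 12, crops included, and the job is handed in when it is done.

Besides the shell and the picture viewer there is one more tool, called after ">>>" by a JSON object that holds its "name" and its "arguments", one argument or row to a line. arm_command: Moves the arm, as the interface text tells. Shifts and turns lie within -1 to 1; 1 stands for 0.12 m of shift or 180 degrees of turn. Its arguments: {"type":"object","properties":{"delta_pos":{"type":"array"},"dr":{"type":"array"},"grip":{"type":"array"}},"required":["delta_pos","dr","grip"]}

```bash
mkdir -p pics; cat > h.py <<'E'
import numpy as np, cv2
from bench import robot
def ray(c,uv,T=None):
    T=c["pose"] if T is None else T
    K=np.array(c["mtx"]);k=c["k1"]
    d=(np.array(uv,float)-K[:2,2])/np.array([K[0,0],K[1,1]])
    s=d.copy()
    for _ in range(20): s=d/(1+k*(s@s))
    T=np.array(T);v=T[:3,:3]@np.array([s[0],s[1],1]);return T[:3,3],v/np.linalg.norm(v)
def proj(c,P,T=None):
    T=np.array(c["pose"] if T is None else T);K=np.array(c["mtx"])
    p=(np.atleast_2d(P)-T[:3,3])@T[:3,:3];s=p[:,:2]/p[:,2:]
    s=s*(1+c["k1"]*(s**2).sum(1,keepdims=True));return s*[K[0,0],K[1,1]]+K[:2,2]
def atz(c,uv,z,T=None):
    o,v=ray(c,uv,T);return o+v*(z-o[2])/v[2]
def wristT(c,st):
    T=np.eye(4);T[:3,:3]=st["orientation"];T[:3,3]=st["ee_pos"];return T@np.array(c["tool_from_camera"])
def save(c,n):cv2.imwrite(f"pics/{n}.png",c["pixels"][:,:,::-1])
E
python3 - <<'E'
from h import *
st=robot.get_state();print(st["clock"],st["ee_pos"],np.round(st["orientation"],3).tolist(),st["ft_force"],st["width"])
ims=[]
for n in("scene","side","wrist"):
    c=robot.camera(n);ims.append(c["pixels"][:,:,::-1])
    T=c["pose"] if n!="wrist" else wristT(c,st)
    print(n,np.round(T,3).tolist(),c["mtx"][0][0],c["k1"])
    for t in("jar","lid","clip","tray","incense_holder","bangle"):
        for r in robot.cut_out(c,t)[:1]:
            m=np.argwhere(r["mask"]).mean(0)[::-1];print(' ',t,round(r["p"],2),r["rect"],m.round(1))
    np.savez(f"/tmp/{n}.npz",T=T,**{k:np.array(c[k]) for k in("pixels","mtx","k1")})
cv2.imwrite("pics/a.png",cv2.resize(np.vstack([np.hstack(ims[:2]),np.hstack([ims[2],ims[2]*0])]),(800,600)))
E
```

```text
0.0 [6.49805255e-01 4.11582859e-05 4.04094116e-01] [[-0.0, 1.0, -0.001], [1.0, 0.0, 0.0], [0.0, -0.001, -1.0]] [ 0.27089832 -0.46459532  0.0024243 ] 0.08560249149082128
scene [[-0.393, 0.521, -0.758, 1.744], [0.92, 0.208, -0.334, 0.546], [-0.016, -0.828, -0.561, 0.986], [0.0, 0.0, 0.0, 1.0]] 520.5000475106028 -0.17403745268278292
  jar 0.74 [224.1, 181.1, 40.5, 54.6] [246.8 209.2]
  lid 0.77 [221.7, 185.8, 32.7, 24.9] [238.8 197.5]
  clip 0.61 [227.0, 188.9, 29.6, 23.5] [238.8 197.4]
  tray 0.72 [136.0, 188.0, 21.4, 30.4] [145.6 200.9]
  incense_holder 0.67 [224.6, 184.6, 27.1, 29.3] [239.  197.2]
  bangle 0.53 [187.1, 201.2, 121.7, 69.9] [247.  234.8]
side [[0.956, -0.17, 0.241, 0.212], [-0.295, -0.587, 0.754, -0.969], [0.014, -0.791, -0.611, 0.882], [0.0, 0.0, 0.0, 1.0]] 457.76120175124083 -0.0801878400991342
  jar 0.59 [279.5, 188.3, 69.2, 76.5] [316.9 229.8]
  lid 0.84 [328.9, 187.4, 20.4, 38.3] [335.3 206.4]
  clip 0.33 [373.0, 334.5, 33.8, 43.6] [388.5 355.6]
  tray 0.94 [264.7, 216.2, 110.8, 91.6] [315.7 268.3]
  incense_holder 0.84 [323.2, 273.6, 26.0, 21.9] [335.  285.2]
wrist [[1.0, 0.001, -0.001, 0.651], [0.001, -0.963, -0.268, 0.067], [-0.001, 0.268, -0.963, 0.374], [0.0, 0.0, 0.0, 1.0]] 294.90003471300906 -0.0520968334097615
  jar 0.91 [174.9, 239.6, 81.9, 109.8] [218.6 300.2]
  lid 0.9 [231.9, 290.3, 28.7, 57.6] [246.7 322.4]
  tray 0.88 [128.8, 146.0, 209.3, 217.7] [234.  232.6]
  incense_holder 0.51 [212.3, 339.1, 23.7, 19.3] [223.1 347.8]
  bangle 0.6 [209.1, 172.0, 52.8, 55.3] [233.2 199.9]
```

View pics/a.png

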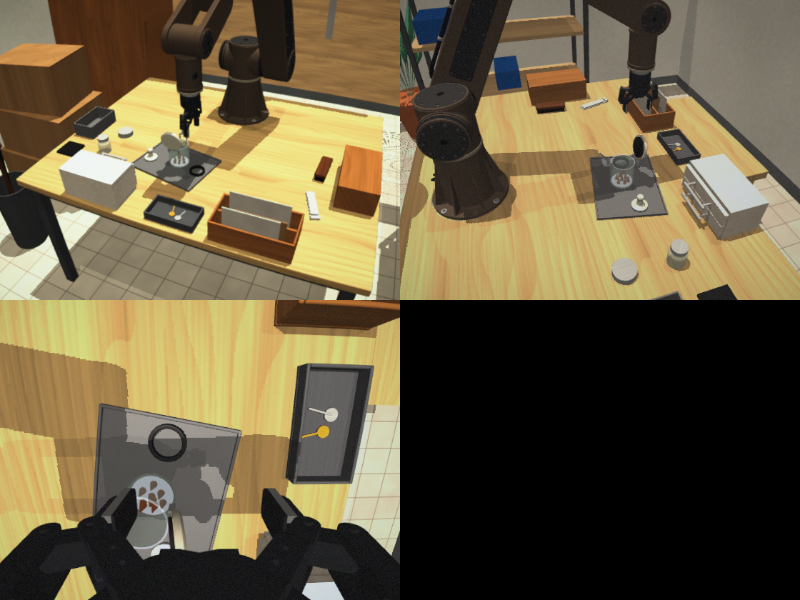

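The views show the jar near scene (247,212) and side (312,240), with the lid open on the far side. I'll zoom in to measure.

```bash
python3 - <<'E'
import numpy as np,cv2
a=np.load('/tmp/scene.npz')["pixels"][160:250,200:300,::-1];b=np.load('/tmp/side.npz')["pixels"][175:275,270:370,::-1]
A=cv2.resize(a,None,fx=4,fy=4,interpolation=cv2.INTER_CUBIC);B=cv2.resize(b,None,fx=4,fy=4,interpolation=cv2.INTER_CUBIC)
A=cv2.copyMakeBorder(A,0,40,0,0,cv2.BORDER_CONSTANT)
cv2.imwrite('pics/b.png',np.hstack([A,B]))
E
```

```text
(no output)
```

View pics/b.png

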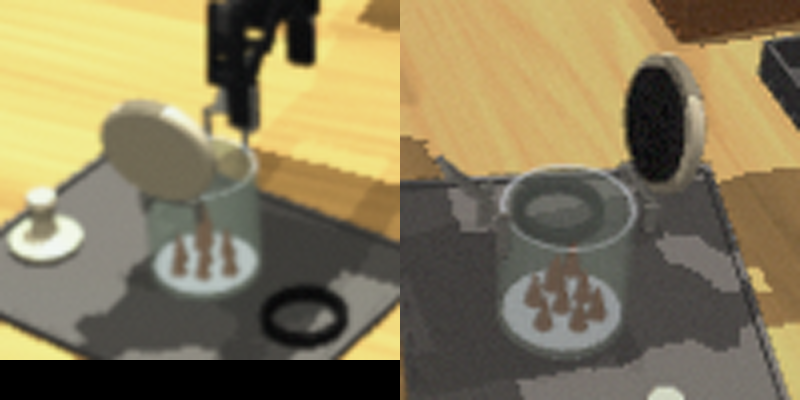

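Scene crop: lid disc centre is about (239.5,197.5) and the base disc about (251.5,226). Side crop: rim centre (312,227), base (310.3,253), lid (336.5,205.5), clip end (279.5,215) and clip hinge (292.5,224). I'll fit the jar model to these.

```bash
cat > fit.py <<'E'
from h import *
from scipy.optimize import least_squares
def model(p):
    x,y,yaw,l,c=p;R=np.array([[np.cos(yaw),-np.sin(yaw),0],[np.sin(yaw),np.cos(yaw),0],[0,0,1]])
    o=np.array([x,y,.006]);W=lambda q:o+R@np.array(q)
    def L(r,n=0,t=0): # r along from hinge to free edge, n outward normal, t along y
        return W([.052-r*np.cos(l)+n*np.sin(l),t,.102+r*np.sin(l)+n*np.cos(l)])  # closed: -x, opening raises
    def C(r): return W([-.054+r*np.cos(c),0,.116+r*np.sin(c)])
    return dict(base=W([0,0,.004]),rim=W([0,0,.1]),hinge=L(0),lid=L(.052,.004),edge=L(.098,.004),cend=C(.051),chinge=C(0),L=L,W=W)
if __name__=="__main__":
    Z={n:dict(np.load(f'/tmp/{n}.npz')) for n in("scene","side")}
    obs=[("side","rim",(312,227.2)),("side","base",(310.3,253)),("scene","base",(251.5,226)),("side","lid",(336.5,205.5)),("scene","lid",(239.5,197.5)),("side","cend",(279.5,215)),("side","chinge",(292.5,224))]
    f=lambda p:np.concatenate([proj(Z[n],model(p)[k],Z[n]["T"])[0]-uv for n,k,uv in obs])
    for y0 in(-.5,.5):
        r=least_squares(f,[.6,0,y0,1.9,2.1],loss='soft_l1');print(r.cost,r.x.round(4),r.fun.round(1))
    m=model(r.x);print({k:v.round(3).tolist() for k,v in m.items() if k not in'LW'})
    ims=[]
    for n,(x0,y0) in(("scene",(200,160)),("side",(270,175))):
        im=cv2.resize(Z[n]["pixels"][y0:y0+100,x0:x0+100,::-1],None,fx=4,fy=4)
        D=lambda P,col:cv2.polylines(im,[((proj(Z[n],np.array(P),Z[n]["T"])-[x0,y0]+.5)*4).astype(int).reshape(-1,1,2)],False,col,1)
        a=np.linspace(0,2*np.pi,40)
        for q in(0,.1):D([m["W"]([.045*np.cos(t),.045*np.sin(t),q]) for t in a],(0,0,255))
        for q in(-.002,.010):D([m["L"](.052+.046*np.cos(t),q,.046*np.sin(t)) for t in a],(255,0,0))
        D([m["chinge"],m["cend"]],(0,255,0));ims.append(im)
    cv2.imwrite("pics/c.png",np.hstack(ims))
E
python3 fit.py
```

```text
2.309794160758612 [ 0.562  -0.1108 -0.0081  1.7301  2.303 ] [-0.3 -1.6 -0.3 -0.8 -0.3  0.6 -0.4  0.2 -1.1  0.1  0.3  0.3 -0.2  0.5]
2.3097941607589547 [ 0.562  -0.1108 -0.0081  1.7301  2.303 ] [-0.3 -1.6 -0.3 -0.8 -0.3  0.6 -0.4  0.2 -1.1  0.1  0.3  0.3 -0.2  0.5]
{'base': [0.562, -0.111, 0.01], 'rim': [0.562, -0.111, 0.106], 'hinge': [0.614, -0.111, 0.108], 'lid': [0.626, -0.111, 0.159], 'edge': [0.633, -0.111, 0.204], 'cend': [0.474, -0.11, 0.16], 'chinge': [0.508, -0.11, 0.122]}
```

View pics/c.png

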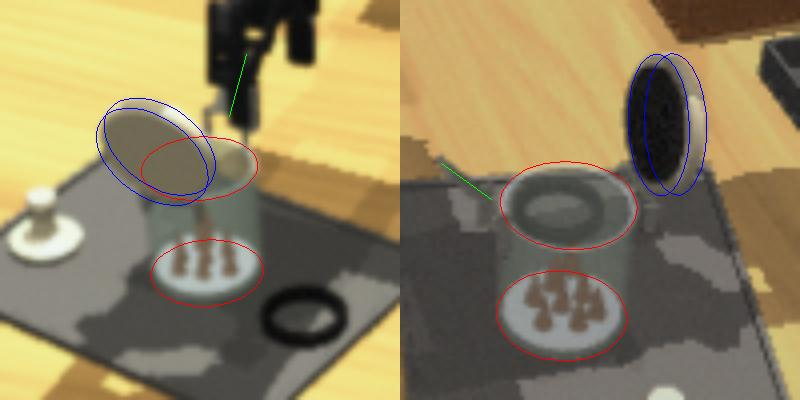

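The fit agrees with both views: jar at (0.562,-0.111), yaw about 0, lid about 1.75 rad, clip about 2.3 rad. While the gripper closes and moves out beyond the lid, I'll check where the white drawer box stands.

```bash
python3 - <<'E'
from h import *
Z={n:dict(np.load(f'/tmp/{n}.npz')) for n in("scene","side")}
s=Z["side"];c=Z["scene"]
for uv in((396,252),(412,283),(430,310)):print(atz(s,uv,0,s["T"]).round(3),atz(s,uv,.1,s["T"]).round(3))
for uv in((187,250),(140,292),(87,262),(190,238)):print('sc',atz(c,uv,0,c["T"]).round(3),atz(c,uv,.1,c["T"]).round(3))
E
```

```text
[ 0.799 -0.169  0.   ] [ 0.733 -0.26   0.1  ]
[ 0.784 -0.288  0.   ] [ 0.719 -0.365  0.1  ]
[ 0.782 -0.382  0.   ] [ 0.717 -0.449  0.1  ]
sc [ 0.733 -0.246 -0.   ] [ 0.836 -0.166  0.1  ]
sc [ 0.947 -0.268  0.   ] [ 1.028 -0.186  0.1  ]
sc [ 0.904 -0.503 -0.   ] [ 0.99  -0.396  0.1  ]
sc [ 0.678 -0.27   0.   ] [ 0.786 -0.188  0.1  ]
```

>>> {"name": "arm_command", "arguments": {
  "delta_pos": [
    [0,0.17,-0.1],
    [0,0.4,-0.1],
    [-0.2,0.4,-0.1],
    [-0.5,0.4,-0.1],
    [-0.8,0.4,-0.1]
  ],
  "dr": [
    [0,0,0],
    [0,0,0],
    [0,0,0],
    [0,0,0],
    [0,0,0]
  ],
  "grip": [-1,-1,-1,-1,-1]
}}

```text
clock: 1.47
ee_pos: [0.6983, -0.0962, 0.4165]
orientation: [[-0.002, 1.0, -0.0], [1.0, 0.002, 0.0], [0.0, -0.0, -1.0]]
ft_force: [-0.1, 0.3, 0.6]
width: 0.0256
```

>>> {"name": "arm_command", "arguments": {
  "delta_pos": [
    [-0.12,0,0],
    [-0.12,0,0.25],
    [-0.12,0,0.5],
    [-0.12,0,0.5],
    [-0.12,0,0.5]
  ],
  "dr": [
    [0,0,0],
    [0,0,0],
    [0,0,0],
    [0,0,0],
    [0,0,0]
  ],
  "grip": [-1,-1,-1,-1,-1]
}}

```text
clock: 1.88
ee_pos: [0.6979, -0.1104, 0.3554]
orientation: [[-0.002, 1.0, -0.003], [1.0, 0.002, 0.001], [0.001, -0.003, -1.0]]
ft_force: [0.6, 0.0, 0.9]
width: 0.0002
```

```bash
python3 - <<'E'
from h import *
a=robot.camera("scene");b=robot.camera("side")
A=cv2.resize(a["pixels"][140:240,200:300,::-1],None,fx=4,fy=4);B=cv2.resize(b["pixels"][150:250,280:380,::-1],None,fx=4,fy=4)
cv2.imwrite("pics/d.png",np.hstack([A,B]))
E
```

```text
(no output)
```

View pics/d.png

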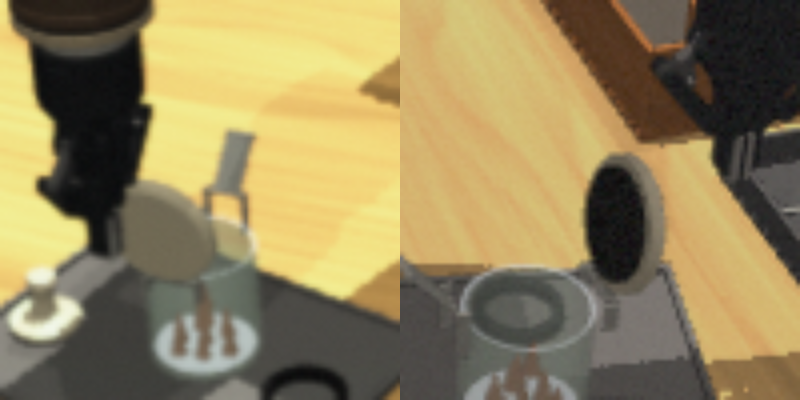

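```bash
sed -i 's/("side","chinge",(292.5,224))\]/("side","chinge",(292.5,224)),("scene","chinge",(256,188.5)),("scene","cend",(259.6,173.5))]/' fit.py; python3 fit.py; python3 - <<'E'
from h import *
for n,o in(("scene",(200,140)),("side",(280,150))):
    c=dict(np.load(f'/tmp/{n}.npz'));print(n,((proj(c,[[.698,-.11,.182],[.698,-.11,.25]],c["T"])-o)*4).round())
E
```

```text
3.1582439398513733 [ 0.5619 -0.1116  0.0136  1.7353  2.2854] [-0.2 -1.4 -0.2 -0.6 -0.5  0.5 -0.5  0.1 -1.   0.2  0.8  0.7  0.   1.
  0.4 -0.1  0.7 -0.6]
3.1582439398515856 [ 0.5619 -0.1116  0.0136  1.7353  2.2854] [-0.2 -1.4 -0.2 -0.6 -0.5  0.5 -0.5  0.1 -1.   0.2  0.8  0.7  0.   1.
  0.4 -0.1  0.7 -0.6]
{'base': [0.562, -0.112, 0.01], 'rim': [0.562, -0.112, 0.106], 'hinge': [0.614, -0.111, 0.108], 'lid': [0.626, -0.111, 0.159], 'edge': [0.634, -0.111, 0.204], 'cend': [0.474, -0.113, 0.161], 'chinge': [0.508, -0.112, 0.122]}
scene [[105. 254.]
 [ 97. 172.]]
side [[328. 175.]
 [341.  88.]]
```

Tip projections match the picture and the refit holds (yaw about 0.01). Now I'll push the lid up to vertical.

>>> {"name": "arm_command", "arguments": {
  "delta_pos": [
    [0,-0.12,0],
    [0,-0.24,0],
    [0,-0.33,0],
    [0,-0.42,0],
    [0,-0.5,0]
  ],
  "dr": [
    [0,0,0],
    [0,0,0],
    [0,0,0],
    [0,0,0],
    [0,0,0]
  ],
  "grip": [-1,-1,-1,-1,-1]
}}

```text
clock: 2.4
ee_pos: [0.639, -0.1103, 0.3604]
orientation: [[-0.003, 1.0, 0.005], [1.0, 0.003, -0.001], [-0.001, 0.005, -1.0]]
ft_force: [1.8, -0.6, -0.3]
width: 0.0
```

>>> {"name": "arm_command", "arguments": {
  "delta_pos": [
    [0,-0.09,0.03],
    [0,-0.18,0.04],
    [0,-0.26,0.05],
    [0,-0.35,0.08],
    [0,-0.43,0.12]
  ],
  "dr": [
    [0,0,0],
    [0,0,0],
    [0,0,0],
    [0,0,0],
    [0,0,0]
  ],
  "grip": [-1,-1,-1,-1,-1]
}}

```text
clock: 2.82
ee_pos: [0.5872, -0.1104, 0.347]
orientation: [[-0.003, 1.0, 0.007], [1.0, 0.003, -0.002], [-0.002, 0.007, -1.0]]
ft_force: [0.7, -1.4, 0.4]
width: 0.0
```

>>> {"name": "arm_command", "arguments": {
  "delta_pos": [
    [0,-0.07,0.06],
    [0,-0.14,0.12],
    [0,-0.18,0.18],
    [0,-0.22,0.23],
    [0,-0.25,0.28]
  ],
  "dr": [
    [0,0,0],
    [0,0,0],
    [0,0,0],
    [0,0,0],
    [0,0,0]
  ],
  "grip": [-1,-1,-1,-1,-1]
}}

```text
clock: 3.23
ee_pos: [0.5573, -0.1105, 0.3132]
orientation: [[-0.003, 1.0, 0.008], [1.0, 0.003, -0.002], [-0.002, 0.008, -1.0]]
ft_force: [0.3, 0.4, -0.0]
width: 0.0
```

>>> {"name": "arm_command", "arguments": {
  "delta_pos": [
    [0,-0.02,0.04],
    [0,-0.03,0.08],
    [0,-0.04,0.12],
    [0,-0.05,0.15],
    [0,-0.05,0.17]
  ],
  "dr": [
    [0,0,0],
    [0,0,0],
    [0,0,0],
    [0,0,0],
    [0,0,0]
  ],
  "grip": [-1,-1,-1,-1,-1]
}}

```text
clock: 3.65
ee_pos: [0.5514, -0.1105, 0.2922]
orientation: [[-0.003, 1.0, 0.007], [1.0, 0.003, -0.002], [-0.002, 0.007, -1.0]]
ft_force: [-1.1, -0.5, -0.0]
width: -0.0
```

```bash
python3 - <<'E'
from h import *
a=robot.camera("scene");b=robot.camera("side");print(robot.get_state()["ft_force"],robot.get_state()["ee_pos"])
A=cv2.resize(a["pixels"][140:240,200:300,::-1],None,fx=4,fy=4);B=cv2.resize(b["pixels"][175:275,270:370,::-1],None,fx=4,fy=4)
cv2.imwrite("pics/e.png",np.hstack([A,B]))
E
```

```text
[-0.40376211 -0.26735764 -0.13195176] [ 0.55151106 -0.11053678  0.29229159]
```

View pics/e.png

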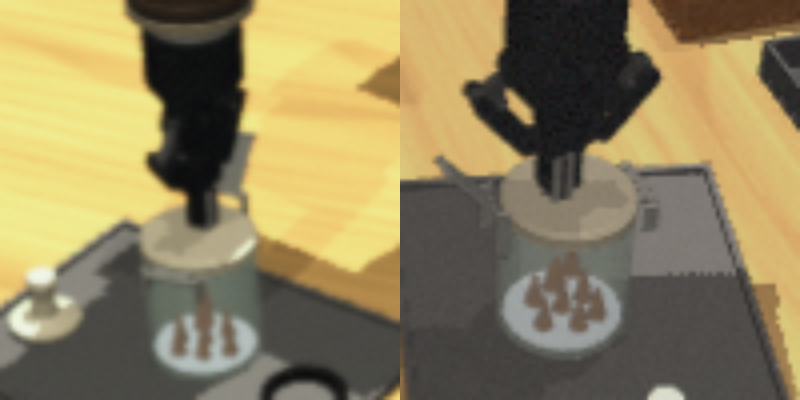

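The lid is over and almost level, with the jar and clip unmoved. Next I'll press down gently and watch the force.

>>> {"name": "arm_command", "arguments": {
  "delta_pos": [
    [0,0,0.01],
    [0,0,0.02],
    [0,0,0.03],
    [0,0,0.03],
    [0,0,0.03]
  ],
  "dr": [
    [0,0,0],
    [0,0,0],
    [0,0,0],
    [0,0,0],
    [0,0,0]
  ],
  "grip": [-1,-1,-1,-1,-1]
}}

```text
clock: 4.17
ee_pos: [0.5517, -0.1105, 0.2908]
orientation: [[-0.004, 1.0, 0.009], [1.0, 0.004, -0.002], [-0.002, 0.009, -1.0]]
ft_force: [-10.3, 1.3, 37.7]
width: 0.0001
```

Firm contact: 38 N, so it's fully seated. Retracting up and then back toward the robot.

>>> {"name": "arm_command", "arguments": {
  "delta_pos": [
    [0,0,-0.05],
    [0,0,-0.25],
    [0,0,-0.5],
    [0,0,-0.75],
    [0,0,-0.85]
  ],
  "dr": [
    [0,0,0],
    [0,0,0],
    [0,0,0],
    [0,0,0],
    [0,0,0]
  ],
  "grip": [-1,-1,-1,-1,-1]
}}

```text
clock: 4.58
ee_pos: [0.5516, -0.1105, 0.3967]
orientation: [[-0.004, 1.0, 0.013], [1.0, 0.004, -0.003], [-0.003, 0.013, -1.0]]
ft_force: [0.9, 0.3, 0.5]
width: 0.0002
```

>>> {"name": "arm_command", "arguments": {
  "delta_pos": [
    [0,-0.2,0],
    [0,-0.45,0],
    [0,-0.7,0],
    [0,-0.9,0],
    [0,-0.98,0]
  ],
  "dr": [
    [0,0,0],
    [0,0,0],
    [0,0,0],
    [0,0,0],
    [0,0,0]
  ],
  "grip": [-1,-1,-1,-1,-1]
}}

```text
clock: 5.0
ee_pos: [0.4312, -0.1106, 0.3951]
orientation: [[-0.003, 1.0, 0.012], [1.0, 0.003, -0.003], [-0.003, 0.012, -1.0]]
ft_force: [1.1, 0.0, -1.2]
width: 0.0003
```

```bash
python3 - <<'E'
from h import *
a=robot.camera("scene");b=robot.camera("side");print(robot.get_state()["ft_force"],robot.get_state()["ee_pos"])
A=cv2.resize(a["pixels"][140:240,200:300,::-1],None,fx=4,fy=4);B=cv2.resize(b["pixels"][175:275,270:370,::-1],None,fx=4,fy=4)
cv2.imwrite("pics/f.png",np.hstack([A,B]))
E
```

```text
[-0.42486992 -0.05790686 -0.28647825] [ 0.43303121 -0.11091862  0.39551268]
```

View pics/f.png

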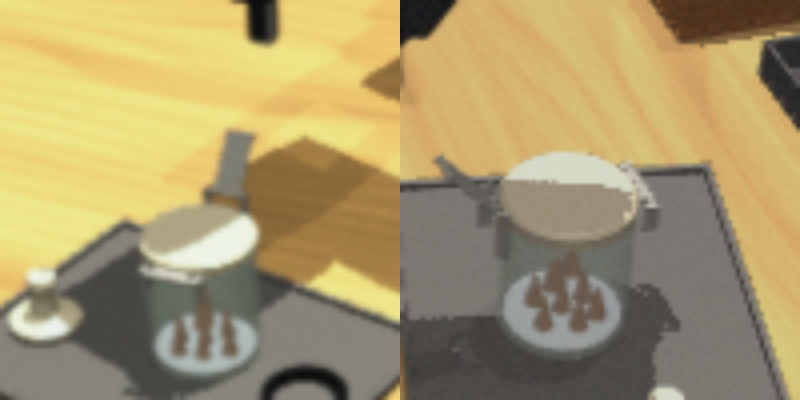

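The lid is flat on the rim and the jar hasn't moved. Lowering outside the clip, then pushing it over.

>>> {"name": "arm_command", "arguments": {
  "delta_pos": [
    [0,0,0.2],
    [0,0,0.4],
    [0,0,0.6],
    [0,0,0.61],
    [0,0,0.61]
  ],
  "dr": [
    [0,0,0],
    [0,0,0],
    [0,0,0],
    [0,0,0],
    [0,0,0]
  ],
  "grip": [-1,-1,-1,-1,-1]
}}

```text
clock: 5.52
ee_pos: [0.4348, -0.1112, 0.3217]
orientation: [[-0.003, 1.0, 0.012], [1.0, 0.003, -0.003], [-0.003, 0.012, -1.0]]
ft_force: [0.4, 0.4, 0.9]
width: -0.0002
```

>>> {"name": "arm_command", "arguments": {
  "delta_pos": [
    [0,0.1,0],
    [0,0.2,0],
    [0,0.29,0],
    [0,0.36,-0.01],
    [0,0.42,-0.02]
  ],
  "dr": [
    [0,0,0],
    [0,0,0],
    [0,0,0],
    [0,0,0],
    [0,0,0]
  ],
  "grip": [-1,-1,-1,-1,-1]
}}

```text
clock: 5.93
ee_pos: [0.4854, -0.1109, 0.3262]
orientation: [[-0.004, 1.0, 0.009], [1.0, 0.004, -0.002], [-0.002, 0.009, -1.0]]
ft_force: [-25.1, -0.1, 31.8]
width: -0.0001
```

The finger has jammed end-on against the clip, so I'm backing off at once.

>>> {"name": "arm_command", "arguments": {
  "delta_pos": [
    [0,-0.12,-0.08],
    [0,-0.25,-0.08],
    [0,-0.4,-0.08]
  ],
  "dr": [
    [0,0,0],
    [0,0,0],
    [0,0,0]
  ],
  "grip": [-1,-1,-1]
}}

```text
clock: 6.18
ee_pos: [0.4388, -0.1112, 0.3371]
orientation: [[-0.004, 1.0, 0.013], [1.0, 0.004, -0.003], [-0.004, 0.013, -1.0]]
ft_force: [-0.6, 0.1, 0.3]
width: 0.0001
```

```bash
python3 - <<'E'
from h import *
a=robot.camera("scene");b=robot.camera("side");print(robot.get_state()["ft_force"],robot.get_state()["ee_pos"])
A=cv2.resize(a["pixels"][140:240,200:300,::-1],None,fx=4,fy=4);B=cv2.resize(b["pixels"][175:275,250:350,::-1],None,fx=4,fy=4)
cv2.imwrite("pics/g.png",np.hstack([A,B]))
E
```

```text
[-0.33439426  0.23081685 -0.61872612] [ 0.43641861 -0.11090066  0.3365169 ]
```

View pics/g.png

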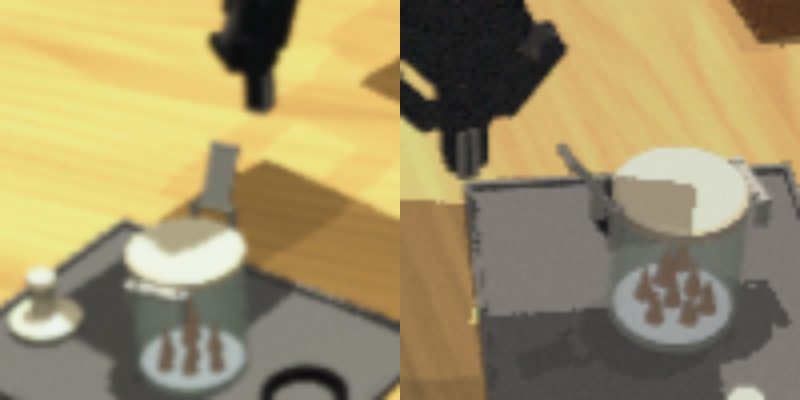

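```bash
cat > fit2.py <<'E'
from fit import *
import sys
def go(obs):
    Z={n:dict(np.load(f'/tmp/{n}.npz')) for n in("scene","side")}
    def pts(p):
        m=model([*p[:3],0,p[3]]);m["ltop"]=m["W"]([0,0,.112]);return m
    f=lambda p:np.concatenate([proj(Z[n],pts(p)[k],Z[n]["T"])[0]-uv for n,k,uv in obs])
    r=least_squares(f,[.57,-.11,0,2.2],loss='soft_l1');print(r.x.round(4),r.fun.round(1));m=pts(r.x);print({k:m[k].round(3) for k in("cend","chinge")})
E
python3 - <<'E'
from fit2 import *
print("before(pic f)");go([("side","ltop",(312,224)),("side","base",(310.3,253)),("scene","base",(251.5,226)),("scene","ltop",(249.8,198.7)),("side","cend",(279.5,214.5)),("side","chinge",(292.5,225)),("scene","cend",(259.6,173.5)),("scene","chinge",(256,188.5))])
print("now");go([("side","ltop",(320.2,222.8)),("side","base",(318,250.7)),("scene","base",(247.7,229.5)),("scene","ltop",(246.2,202.3)),("side","cend",(290.5,212)),("side","chinge",(302,225)),("scene","cend",(255.7,177)),("scene","chinge",(253,192))])
E
```

```text
before(pic f)
[ 0.5613 -0.1125 -0.0029  2.2617] [-0.  -1.5 -0.3 -0.4 -0.7  0.4 -1.  -0.7  0.9  0.8 -0.2  0.   0.8 -0.8
  0.5 -0.2]
{'cend': array([ 0.475, -0.112,  0.161]), 'chinge': array([ 0.507, -0.112,  0.122])}
now
[ 0.5846 -0.1126  0.0162  2.1542] [ 0.1 -1.9 -0.1  0.3 -0.2  0.9 -0.9 -0.4  0.6  0.8 -1.  -1.3  0.3 -1.1
 -0.1 -0.1]
{'cend': array([ 0.502, -0.114,  0.165]), 'chinge': array([ 0.531, -0.113,  0.122])}
```

The jar slid about 23 mm in +x while the clip moved only about 0.1 rad. The roll probably caught on the stepped back of a finger. I'll turn the gripper 90° so the flat finger side meets the clip, and push more gently.

>>> {"name": "arm_command", "arguments": {
  "delta_pos": [
    [0,0,0],
    [0,0,0],
    [0,0,0],
    [0,0,0],
    [0,0,0]
  ],
  "dr": [
    [0,0,0.039],
    [0,0,0.078],
    [0,0,0.117],
    [0,0,0.156],
    [0,0,0.195]
  ],
  "grip": [-1,-1,-1,-1,-1]
}}

```text
clock: 6.7
ee_pos: [0.4381, -0.1112, 0.3377]
orientation: [[0.577, 0.817, 0.012], [0.817, -0.577, -0.003], [0.004, 0.012, -1.0]]
ft_force: [-0.4, -0.2, 0.9]
width: 0.0001
```

>>> {"name": "arm_command", "arguments": {
  "delta_pos": [
    [0,0,0],
    [0,0,0],
    [0,0,0],
    [0,0,0],
    [0,0,0]
  ],
  "dr": [
    [0,0,0.039],
    [0,0,0.078],
    [0,0,0.117],
    [0,0,0.156],
    [0,0,0.195]
  ],
  "grip": [-1,-1,-1,-1,-1]
}}

```text
clock: 7.12
ee_pos: [0.4397, -0.1114, 0.3388]
orientation: [[0.944, 0.331, 0.014], [0.331, -0.944, -0.004], [0.012, 0.008, -1.0]]
ft_force: [0.0, 0.5, -0.3]
width: 0.0001
```

>>> {"name": "arm_command", "arguments": {
  "delta_pos": [
    [0,0,0],
    [0,0,0],
    [0,0,0],
    [0,0,0],
    [0,0,0]
  ],
  "dr": [
    [0,0,0.039],
    [0,0,0.078],
    [0,0,0.117],
    [0,0,0.117],
    [0,0,0.117]
  ],
  "grip": [-1,-1,-1,-1,-1]
}}

```text
clock: 7.53
ee_pos: [0.4408, -0.1115, 0.3396]
orientation: [[1.0, -0.026, 0.016], [-0.026, -1.0, -0.004], [0.016, 0.004, -1.0]]
ft_force: [0.7, 1.3, 0.2]
width: 0.0
```

>>> {"name": "arm_command", "arguments": {
  "delta_pos": [
    [0,0,0.09],
    [0,0,0.18],
    [0.08,0,0.18],
    [0.16,0,0.18],
    [0.24,0,0.18]
  ],
  "dr": [
    [0,0,0],
    [0,0,0],
    [0,0,0],
    [0,0,0],
    [0,0,0]
  ],
  "grip": [-1,-1,-1,-1,-1]
}}

```text
clock: 7.95
ee_pos: [0.4717, -0.1125, 0.3192]
orientation: [[1.0, -0.024, 0.017], [-0.024, -1.0, -0.005], [0.017, 0.004, -1.0]]
ft_force: [-0.3, -0.6, 0.7]
width: -0.0001
```

>>> {"name": "arm_command", "arguments": {
  "delta_pos": [
    [0.02,0,0],
    [0.05,0,0],
    [0.08,0,0],
    [0.1,0,0],
    [0.12,0,0]
  ],
  "dr": [
    [0,0,0],
    [0,0,0],
    [0,0,0],
    [0,0,0],
    [0,0,0]
  ],
  "grip": [-1,-1,-1,-1,-1]
}}

```text
clock: 8.37
ee_pos: [0.4862, -0.1129, 0.3195]
orientation: [[1.0, -0.024, 0.017], [-0.024, -1.0, -0.005], [0.017, 0.004, -1.0]]
ft_force: [-1.0, 0.5, 1.0]
width: -0.0001
```

>>> {"name": "arm_command", "arguments": {
  "delta_pos": [
    [0.02,0,0],
    [0.04,0,0],
    [0.06,0,0],
    [0.08,0,0]
  ],
  "dr": [
    [0,0,0],
    [0,0,0],
    [0,0,0],
    [0,0,0]
  ],
  "grip": [-1,-1,-1,-1]
}}

```text
clock: 8.7
ee_pos: [0.4959, -0.1131, 0.3197]
orientation: [[1.0, -0.024, 0.017], [-0.024, -1.0, -0.005], [0.017, 0.004, -1.0]]
ft_force: [-1.0, -0.0, 0.2]
width: 0.0001
```

```bash
python3 - <<'E'
from h import *
a=robot.camera("scene");b=robot.camera("side");print(robot.get_state()["ft_force"],robot.get_state()["ee_pos"])
A=cv2.resize(a["pixels"][150:250,200:300,::-1],None,fx=4,fy=4);B=cv2.resize(b["pixels"][175:275,250:350,::-1],None,fx=4,fy=4)
cv2.imwrite("pics/i.png",np.hstack([A,B]))
E
```

```text
[-0.23228606 -0.5965368   0.11286196] [ 0.49613942 -0.1131288   0.31970391]
```

View pics/i.png

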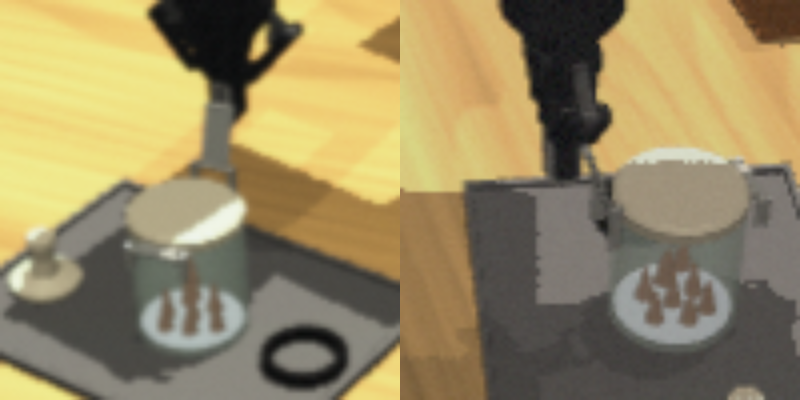

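The clip is now turning and the jar is staying put (side crop centre still about (680,195)). Continuing over the arc.

>>> {"name": "arm_command", "arguments": {
  "delta_pos": [
    [0.05,0,-0.01],
    [0.1,0,-0.03],
    [0.16,0,-0.04],
    [0.21,0,-0.05],
    [0.26,0,-0.05]
  ],
  "dr": [
    [0,0,0],
    [0,0,0],
    [0,0,0],
    [0,0,0],
    [0,0,0]
  ],
  "grip": [-1,-1,-1,-1,-1]
}}

```text
clock: 9.22
ee_pos: [0.5282, -0.1139, 0.3266]
orientation: [[1.0, -0.024, 0.018], [-0.024, -1.0, -0.005], [0.018, 0.005, -1.0]]
ft_force: [-0.0, 0.2, -1.0]
width: 0.0001
```

>>> {"name": "arm_command", "arguments": {
  "delta_pos": [
    [0.04,0,0.02],
    [0.08,0,0.04],
    [0.11,0,0.07],
    [0.13,0,0.1]
  ],
  "dr": [
    [0,0,0],
    [0,0,0],
    [0,0,0],
    [0,0,0]
  ],
  "grip": [-1,-1,-1,-1]
}}

```text
clock: 9.55
ee_pos: [0.5445, -0.1143, 0.3144]
orientation: [[1.0, -0.024, 0.018], [-0.024, -1.0, -0.005], [0.018, 0.005, -1.0]]
ft_force: [0.3, -0.5, -0.0]
width: 0.0002
```

>>> {"name": "arm_command", "arguments": {
  "delta_pos": [
    [0.03,0,0.03],
    [0.05,0,0.06],
    [0.06,0,0.08],
    [0.06,0,0.1]
  ],
  "dr": [
    [0,0,0],
    [0,0,0],
    [0,0,0],
    [0,0,0]
  ],
  "grip": [-1,-1,-1,-1]
}}

```text
clock: 9.88
ee_pos: [0.5521, -0.1146, 0.3021]
orientation: [[1.0, -0.024, 0.018], [-0.024, -1.0, -0.005], [0.018, 0.005, -1.0]]
ft_force: [0.4, 0.5, 0.1]
width: -0.0002
```

```bash
python3 - <<'E'
from h import *
a=robot.camera("scene");b=robot.camera("side");print(robot.get_state()["ft_force"],robot.get_state()["ee_pos"])
A=cv2.resize(a["pixels"][150:250,200:300,::-1],None,fx=4,fy=4);B=cv2.resize(b["pixels"][175:275,250:350,::-1],None,fx=4,fy=4)
cv2.imwrite("pics/j.png",np.hstack([A,B]))
E
```

```text
[-0.67531482 -0.42428551  0.02216464] [ 0.55174595 -0.1145429   0.30210061]
```

View pics/j.png

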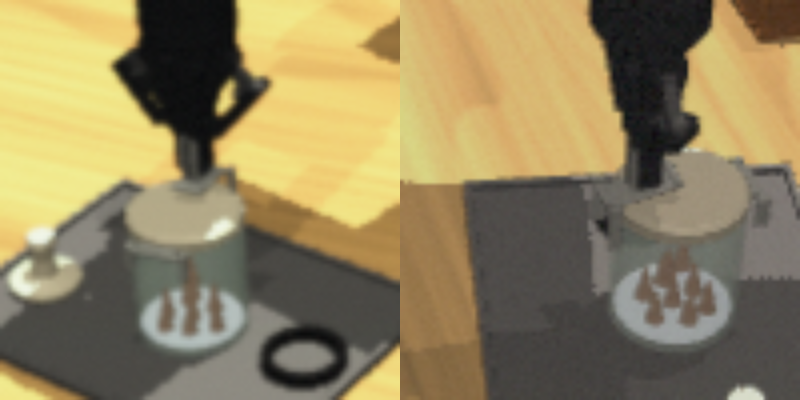

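The clip lies almost on the lid, under the fingertip. Pressing in small steps.

>>> {"name": "arm_command", "arguments": {
  "delta_pos": [
    [0.02,0,0.015],
    [0.04,0,0.03],
    [0.04,0,0.04]
  ],
  "dr": [
    [0,0,0],
    [0,0,0],
    [0,0,0]
  ],
  "grip": [-1,-1,-1]
}}

```text
clock: 10.23
ee_pos: [0.5571, -0.1147, 0.2973]
orientation: [[1.0, -0.024, 0.018], [-0.024, -1.0, -0.005], [0.018, 0.005, -1.0]]
ft_force: [-0.7, -0.5, 1.4]
width: 0.0
```

>>> {"name": "arm_command", "arguments": {
  "delta_pos": [
    [0,0,0.008],
    [0,0,0.008]
  ],
  "dr": [
    [0,0,0],
    [0,0,0]
  ],
  "grip": [-1,-1]
}}

```text
clock: 10.4
ee_pos: [0.5572, -0.1147, 0.2967]
orientation: [[1.0, -0.024, 0.018], [-0.024, -1.0, -0.005], [0.018, 0.005, -1.0]]
ft_force: [-2.8, 0.7, 9.8]
width: 0.0002
```

The clip is seated: 10 N at tip height 0.1237, matching a clip lying flat. Lifting off. The jar ended up about 23 mm from its place, so I'll then ease it back with a low, tilted push on the +x wall.

>>> {"name": "arm_command", "arguments": {
  "delta_pos": [
    [0,0,-0.08],
    [0,0,-0.3],
    [0,0,-0.6],
    [0.1,0,-0.8],
    [0.3,0,-0.85]
  ],
  "dr": [
    [0,0,0],
    [0,0,0],
    [0,0,0],
    [0,0,0],
    [0,0,0]
  ],
  "grip": [-1,-1,-1,-1,-1]
}}

```text
clock: 10.82
ee_pos: [0.5908, -0.1152, 0.4045]
orientation: [[0.999, -0.024, 0.022], [-0.024, -1.0, -0.006], [0.023, 0.006, -1.0]]
ft_force: [2.7, -0.4, 1.3]
width: -0.0
```

>>> {"name": "arm_command", "arguments": {
  "delta_pos": [
    [0.3,0,0],
    [0.6,0,0],
    [0.9,0,0],
    [1.0,0,0],
    [1.0,0,0]
  ],
  "dr": [
    [0,0,0],
    [0,0,0],
    [0,0,0],
    [0,0,0],
    [0,0,0]
  ],
  "grip": [-1,-1,-1,-1,-1]
}}

```text
clock: 11.23
ee_pos: [0.7132, -0.118, 0.4071]
orientation: [[0.999, -0.024, 0.024], [-0.024, -1.0, -0.006], [0.024, 0.006, -1.0]]
ft_force: [0.1, -0.1, -0.0]
width: 0.0002
```

```bash
python3 - <<'E'
from h import *
a=robot.camera("scene");b=robot.camera("side");s=robot.get_state();print(s["ft_force"],s["ee_pos"],s["joints"])
A=cv2.resize(a["pixels"][150:250,200:300,::-1],None,fx=4,fy=4);B=cv2.resize(b["pixels"][175:275,250:350,::-1],None,fx=4,fy=4)
cv2.imwrite("pics/k.png",np.hstack([A,B]))
E
```

```text
[-0.56508878  0.40258491 -0.32346679] [ 0.71060158 -0.11799693  0.40694562] [-0.20620729  0.57307779  1.42481606 -0.00169159  1.12130622  1.38934062]
```

View pics/k.png

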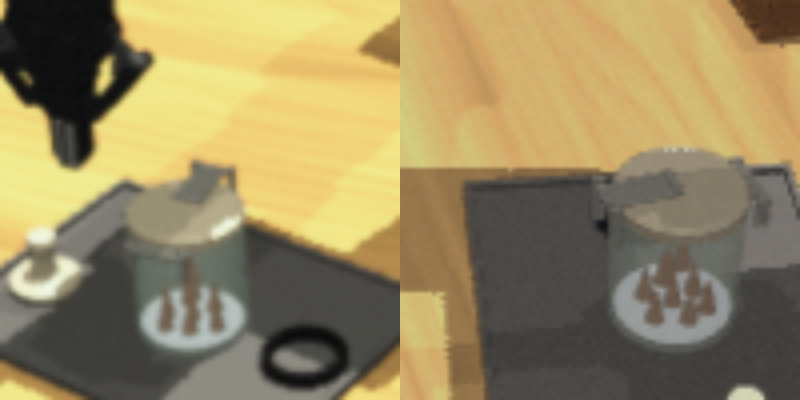

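The clip lies flat on the shut lid. Tilting and getting into place behind the jar.

>>> {"name": "arm_command", "arguments": {
  "delta_pos": [
    [0.15,-0.02,0],
    [0.33,-0.05,0.1],
    [0.33,-0.055,0.2],
    [0.33,-0.055,0.3],
    [0.33,-0.055,0.38]
  ],
  "dr": [
    [0,-0.033,0],
    [0,-0.066,0],
    [0,-0.099,0],
    [0,-0.132,0],
    [0,-0.163,0]
  ],
  "grip": [-1,-1,-1,-1,-1]
}}

```text
clock: 11.75
ee_pos: [0.7506, -0.1126, 0.3621]
orientation: [[0.879, -0.024, -0.476], [-0.024, -1.0, 0.007], [-0.476, 0.006, -0.879]]
ft_force: [0.3, 0.9, -0.3]
width: 0.0002
```

>>> {"name": "arm_command", "arguments": {
  "delta_pos": [
    [0.1,0,0.18],
    [0.2,0,0.37],
    [0.3,0,0.55],
    [0.4,0,0.73],
    [0.4,0,0.73]
  ],
  "dr": [
    [0,0,0],
    [0,0,0],
    [0,0,0],
    [0,0,0],
    [0,0,0]
  ],
  "grip": [-1,-1,-1,-1,-1]
}}

```text
clock: 12.17
ee_pos: [0.7489, -0.113, 0.2576]
orientation: [[0.876, -0.024, -0.482], [-0.024, -1.0, 0.008], [-0.482, 0.004, -0.876]]
ft_force: [-1.6, 0.5, -1.0]
width: 0.0002
```

>>> {"name": "arm_command", "arguments": {
  "delta_pos": [
    [0.07,0,0.13],
    [0.14,0,0.26],
    [0.21,0,0.39],
    [0.21,0,0.39]
  ],
  "dr": [
    [0,0,0],
    [0,0,0],
    [0,0,0],
    [0,0,0]
  ],
  "grip": [-1,-1,-1,-1]
}}

```text
clock: 12.5
ee_pos: [0.7472, -0.1132, 0.2013]
orientation: [[0.874, -0.025, -0.485], [-0.023, -1.0, 0.009], [-0.485, 0.004, -0.874]]
ft_force: [-0.5, 0.5, -1.6]
width: -0.0002
```

>>> {"name": "arm_command", "arguments": {
  "delta_pos": [
    [-0.06,0,0],
    [-0.1,0,0.015],
    [-0.14,0,0.03],
    [-0.17,0,0.037]
  ],
  "dr": [
    [0,0,0],
    [0,0,0],
    [0,0,0],
    [0,0,0]
  ],
  "grip": [-1,-1,-1,-1]
}}

```text
clock: 12.83
ee_pos: [0.7267, -0.1127, 0.2086]
orientation: [[0.875, -0.025, -0.484], [-0.024, -1.0, 0.008], [-0.484, 0.004, -0.875]]
ft_force: [0.5, -0.1, 1.0]
width: -0.0001
```

```bash
python3 - <<'E'
from h import *
a=robot.camera("scene");b=robot.camera("side");s=robot.get_state();print(s["ft_force"],s["ee_pos"],s["orientation"].round(3) if hasattr(s["orientation"],"round") else s["orientation"])
A=cv2.resize(a["pixels"][150:250,180:280,::-1],None,fx=4,fy=4);B=cv2.resize(b["pixels"][165:265,270:370,::-1],None,fx=4,fy=4)
cv2.imwrite("pics/l.png",np.hstack([A,B]))
E
```

```text
[0.69527924 0.91209156 0.58602246] [ 0.72682601 -0.11276046  0.20858008] [[ 0.874 -0.025 -0.484]
 [-0.024 -1.     0.009]
 [-0.485  0.004 -0.875]]
```

View pics/l.png

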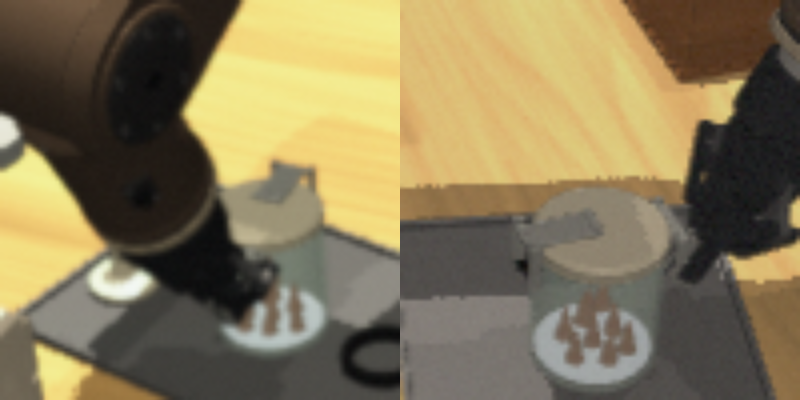

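The finger is just behind the jar wall, low and clear of the hinge and lid. Pushing slowly 23 mm in -x.

>>> {"name": "arm_command", "arguments": {
  "delta_pos": [
    [-0.033,0,0.018],
    [-0.066,0,0.037],
    [-0.1,0,0.055],
    [-0.133,0,0.074],
    [-0.167,0,0.093]
  ],
  "dr": [
    [0,0,0],
    [0,0,0],
    [0,0,0],
    [0,0,0],
    [0,0,0]
  ],
  "grip": [-1,-1,-1,-1,-1]
}}

```text
clock: 13.35
ee_pos: [0.7044, -0.1122, 0.2093]
orientation: [[0.876, -0.025, -0.482], [-0.024, -1.0, 0.008], [-0.482, 0.004, -0.876]]
ft_force: [7.5, 0.6, 3.8]
width: -0.0001
```

```bash
cat > track.py <<'E'
from h import *
# shift of jar bottom disc vs the first picture (template = cones+disc, same lighting-insensitive NCC)
b=robot.camera("side");s=robot.get_state();print(s["clock"],s["ft_force"],s["ee_pos"])
Z=dict(np.load('/tmp/side.npz'));t=Z["pixels"][236:264,293:329]
R=cv2.matchTemplate(b["pixels"][225:275,280:350],t,cv2.TM_CCOEFF_NORMED);_,m,_,l=cv2.minMaxLoc(R)
uv=np.array([280+l[0]-293,225+l[1]-236]);print("shift px",uv,m)
p0=atz(Z,(310.3,253),.01,Z["T"]);p1=atz(Z,np.array([310.3,253])+uv,.01,Z["T"]);print("shift m",(p1-p0).round(4))
save(b,"side_last")
E
python3 track.py
```

```text
13.4 [ 6.55726176 -0.73095224  1.74593858] [ 0.70365897 -0.11222691  0.20921463]
shift px [ 3 -1] 0.8889123797416687
shift m [0.0093 0.0014 0.    ]
```

>>> {"name": "arm_command", "arguments": {
  "delta_pos": [
    [-0.02,0,0.011],
    [-0.04,0,0.022],
    [-0.058,0,0.032],
    [-0.058,0,0.032]
  ],
  "dr": [
    [0,0,0],
    [0,0,0],
    [0,0,0],
    [0,0,0]
  ],
  "grip": [-1,-1,-1,-1]
}}

```text
clock: 13.73
ee_pos: [0.6957, -0.112, 0.2095]
orientation: [[0.876, -0.025, -0.482], [-0.024, -1.0, 0.008], [-0.482, 0.004, -0.876]]
ft_force: [3.8, -0.5, -0.5]
width: -0.0001
```

```bash
python3 track.py
```

```text
13.7833 [ 3.68644071 -1.07540088 -0.94031565] [ 0.69578948 -0.11203413  0.20941889]
shift px [0 0] 0.8729928135871887
shift m [0. 0. 0.]
```

The jar is back at its original spot (0 px shift). Retreating out and then up, followed by a final check.

>>> {"name": "arm_command", "arguments": {
  "delta_pos": [
    [0.07,0,-0.04],
    [0.18,0,-0.1],
    [0.3,0,-0.165],
    [0.4,0,-0.22],
    [0.4,0,-0.22]
  ],
  "dr": [
    [0,0,0],
    [0,0,0],
    [0,0,0],
    [0,0,0],
    [0,0,0]
  ],
  "grip": [-1,-1,-1,-1,-1]
}}

```text
clock: 14.2
ee_pos: [0.7521, -0.1133, 0.2091]
orientation: [[0.876, -0.024, -0.481], [-0.024, -1.0, 0.008], [-0.481, 0.004, -0.877]]
ft_force: [0.3, 0.4, -0.6]
width: 0.0001
```

>>> {"name": "arm_command", "arguments": {
  "delta_pos": [
    [-0.1,0,-0.18],
    [-0.2,0,-0.37],
    [-0.32,0,-0.58],
    [-0.42,0,-0.77],
    [-0.48,0,-0.88]
  ],
  "dr": [
    [0,0,0],
    [0,0,0],
    [0,0,0],
    [0,0,0],
    [0,0,0]
  ],
  "grip": [-1,-1,-1,-1,-1]
}}

```text
clock: 14.62
ee_pos: [0.7523, -0.1128, 0.3323]
orientation: [[0.877, -0.025, -0.48], [-0.024, -1.0, 0.008], [-0.48, 0.005, -0.877]]
ft_force: [-0.5, -0.3, -0.0]
width: -0.0001
```

>>> {"name": "arm_command", "arguments": {
  "delta_pos": [
    [-0.05,0,-0.1],
    [-0.15,0,-0.3],
    [-0.25,0,-0.5],
    [-0.35,0,-0.65],
    [-0.35,0,-0.65]
  ],
  "dr": [
    [0,0,0],
    [0,0,0],
    [0,0,0],
    [0,0,0],
    [0,0,0]
  ],
  "grip": [-1,-1,-1,-1,-1]
}}

```text
clock: 15.03
ee_pos: [0.753, -0.1125, 0.4254]
orientation: [[0.879, -0.025, -0.476], [-0.024, -1.0, 0.007], [-0.476, 0.006, -0.88]]
ft_force: [0.7, 0.8, 0.4]
width: 0.0003
```

```bash
python3 track.py; python3 - <<'E'
from h import *
a=robot.camera("scene");b=cv2.imread("pics/side_last.png")
A=cv2.resize(a["pixels"][150:250,200:300,::-1],None,fx=4,fy=4);B=cv2.resize(b[175:275,260:360],None,fx=4,fy=4)
cv2.imwrite("pics/m.png",np.hstack([A,B]))
E
```

```text
15.0833 [ 0.36894415 -0.29933014 -0.53995233] [ 0.75285783 -0.11247629  0.42306529]
shift px [0 0] 0.9490241408348083
shift m [0. 0. 0.]
```

View pics/m.png

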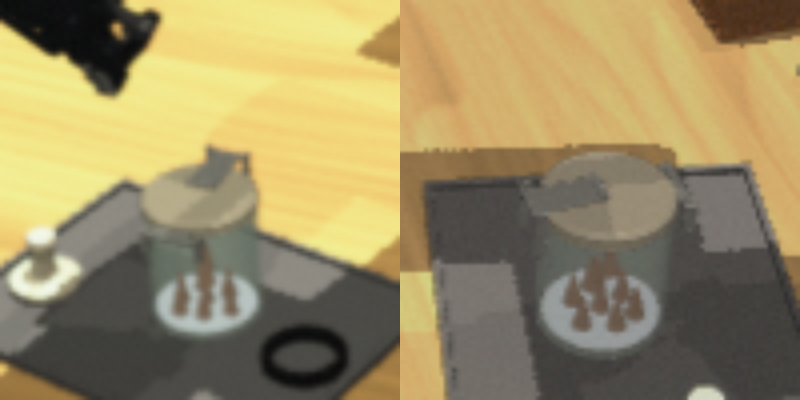

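The lid is shut, the clip lies flat, the jar is upright in its original place, and the holder and bangle are unmoved. Signing off.

```bash
python3 -c "
from bench import robot
print(robot.sign_off())"
```

```text
the job is handed in; nothing more can be done
None
```

The lid is shut and the steel clip lies flat on top of it, done in that order with the gripper closed, and nothing was gripped. I handed the job in just after the last check at about 15.1 s.

**What went wrong:** my first push on the clip jammed on its end, with about 25 N sideways and 32 N vertically. It slid the jar about 23 mm away from the robot. I backed off, turned the gripper 90° and pushed the clip over gently. I then eased the jar back with a low push on its far wall, at up to about 7.5 N.

**Forces:** closing the lid ended with a firm press of about 38 N from the fingertips. The clip was pressed with about 10 N, with the fingertip at the height expected for a flat clip.

**Last checks:**
- **Lid and clip:** the final pictures show the lid level and the clip flat.
- **Jar:** it is upright and shows no shift from its starting place in the side camera, which is good to about 3 mm.
- **Other things:** the incense holder and bangle look unmoved. I never went near the things on the shelf and did not check them separately.
- **Arm:** it is clear of everything, with wrist force near zero.

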